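Shim a rocking stirrer stand with a wedge

ROBOT

A 7-joint arm with a two-finger parallel gripper is mounted at the origin on a cart in front of the work surface, level with it; the furniture and walls round the work are solid. World frame = base frame: x ahead of the robot, y to its left, z up, the work surface at z = 0. Lengths are in m, angles in rad, forces in N, time in s.
With the tool pointing down it reaches from about 0.4 to 0.85 m from the base axis. Payload 10.4 kg.
Tool frame: the origin (TCP) lies midway between the tips of the shut fingers; the grasp point (between the pads) lies 19 mm behind it; z points along the fingers, y is the line along which they close (so a half turn about z gives the same grasp; the last joint's range is limited). The gripper opens to 87 mm and grips with 3 to 60 N. Pads are 19 mm wide; open, the fingers measure 117 mm over their backs; the gripper's body (75 mm by 190 mm) begins 51 mm behind the grasp point.
Start: joints at [1.111, 0.332, -0.065, 1.46, 0.022, 1.35, -0.088], TCP at [0.264, -0.566, 0.2] pointing down, gripper open.
Joint ranges: [-2.6, 2.6], [-0.5, 2.12], [-1.47, 1.34], [0.16, 2.42], [-1.27, 4.41], [0.06, 2.06], [-2.6, 2.6]. Speed limits (rad/s): [2.22, 2.22, 2.79, 2.79, 3.14, 3.14, 3.14].

INTERFACE

Orientations are given as a unit quaternion [x, y, z, w].
In Python, from bench import sensors, eyes, order gives the robot as it stands.
- The arm moves only by the tool arm_command, never from a script. Its argument "steps" is a list of rows, each an object with "rot": the turn, a rotation vector about the world's x, y, z in degrees, a list of three; "slide": the shift along the world's x, y, z in m, a list of three; "grip": the opening, from 0 (shut) to 1 (fully open). A call has exactly 8 rows; each row shifts and turns the commanded pose from where the row before left it; what a row does not reach is not made up. A row lasts 1/8 s, in which the tool goes at most 62.5 mm and 10.7 degrees, less where a joint would pass 70% of its speed; a pose out of reach is approached as far as the arm can. A call with a gripper value outside its range is refused whole. The fingers move at their own pace and stop on an object; "newtons" is the grip in N (left out, the last holds). Time passes only in rows, so rows that do not move let the fingers close, or fill a call up. It gives the time, the measured TCP pose, the force, the opening and the grip force at its end, in the units of the state.
- sensors.read_state(): the state, without advancing time (a new reading comes with each control period).
- eyes.camera(name): name is "side" or "top" or "wrist"; returns a dict with "pixels" (384x512x3 uint8, red, green, blue), "intrinsics" (3x3 intrinsics, pixels), "pose" (4x4, takes a point from camera to world coordinates). Camera axes: x right, y down, z forward; pixel columns grow to the right and rows downward; lengths in m; the calibration is good to about 2 mm. A picture is of the moment at which its call begins. There is no depth.
- order.close_job(): hands the job in; it is judged then, once.
Trained networks look in a picture, given as the dict that the camera call returned (one of the last four; its "shot" number tells which), for a name from the list of things; names that differ only in an ending like _2 or _b are one class to them, and where a whole thing is asked for, a point or a joint stands for the part that bears it (a point fixed in the world has none). Each returns a list of dicts, best first, with "conf" (0 to 1); they miss things now and then, are a little off and sometimes report something else, mostly with a low value. They report only what shows in the picture. A call takes as long as a camera call. They do not tell look-alikes from the thing itself.
- eyes.look_for(name, picture): "bbox" ([left, top, right, bottom] in pixels, round what is visible of it).
The state is a dict: "time": time; "joint_positions": joint angles; "joint_vel": joint speeds; "joint_torque": joint torques, N m; "ee_pos": TCP position; "eef_rot": TCP orientation; "ft_force": force on the tool from outside, world axes, zero at the start; "torque": the same for the moment, N m; "width": finger opening in m; "grip_force": force on a finger pad.
Only numpy, scipy, OpenCV 4.12 (cv2) and the standard library are available. Lean on these libraries where they do the work, as an engineer would, in place of code of your own. Each camera call takes 0.05 s, during which the arm holds its last target. There are 200 camera calls.

TASK

The stirrer's stand rocks because its front left foot is screwed up too far and hangs clear of the bench. Push the loose levelling wedge along the bench, thin end first, under that foot until it just fills the gap snugly without jacking the stand up or shoving it along, then press down firmly on the corner of the plate above that foot to check that it no longer rocks, and let go. Only push and press: do not lift or carry anything, and leave the other things alone.

Things in the scene. Friction and masses are not known exactly. Their poses are not given: they have to be found in the camera images.
- stand: Grey plate 290 (x) x 210 (y) x 8 mm on four rubber feet (22 mm discs at x = +-127, y = +-88), loose, about 1.8 kg with its stirrer. Origin: centre of the plate's outline, at bench height; x to the back, y left, z up. Plate top 22 mm, underside 14 mm above the bench. Rests level on three feet; slides if pushed sideways with over roughly 10 N.
- stirrer: Blue magnetic stirrer fixed on the stand's plate. In the stand's frame it covers x = -119 to +140, y = -97 to +57 mm, and reaches 123 mm above the bench (origin: centre of its underside); the plate is bare to its left.
- short_foot (a point): Centre of the underside of the short front left foot (22 mm disc, at x = -127, y = +88 mm of the stand), 8 mm above the bench when the stand is level. Axes as the stand's.
- corner_top (a point): Point on the plate's top straight above the short foot, 22 mm above the bench: the place to press, with more than 5 N for at least 0.2 s. 17 mm from the plate's left edge, 18 mm from its front edge, 31 mm from the stirrer's side. Unshimmed, 3 to 5 N here rocks the corner down 8 mm.
- wedge: Grey plastic levelling wedge with dark cross lines on its slope, 120 (x) x 46 (y) mm, 80 g, loose, left of the short foot, thin end roughly towards it. Origin: centre of its underside; x to the thin end, z up. 2 mm thick at the tip (x = +60), rising evenly to 18 mm at x = -52. It is snug when the foot's centre is at x = +29 in its frame (8 mm thick under the foot's near rim, x = +18), y within 20.
- wedge_heel (a point): Centre of the wedge's upright heel face (46 wide x 18 mm high, at x = -60 in the wedge's frame), 9 mm above the bench: push here with the fingertips. Once snug, 10 mm more lifts the stand's corner by 1.4 mm.
- notebook_1: Bystander: spiral notebook lying flat, 210 x 152 x 14 mm; origin at the centre of its underside. Leave alone.
- pen_1: Bystander: white pen lying on the bench, 145 mm long, 10 mm thick; origin at the centre of its underside. Leave alone.
- stopper_2: Bystander: tapered rubber stopper, 34 mm across, 28 mm tall; origin at the centre of its underside. Leave alone.
- bottle_pp: Bystander: white reagent bottle with screw cap, 60 mm across, 140 mm tall; origin at the centre of its underside. Leave alone.
- beaker_2: Bystander: small glass beaker, 54 mm across, 71 mm tall; origin at the centre of its underside. Leave alone.
- erlenmeyer: Bystander: stoppered conical flask, 62 mm across, 118 mm tall; origin at the centre of its underside. Leave alone.
- wash_bottle: Bystander: squeeze wash bottle with swan neck, 64 mm across, 182 mm tall; origin at the centre of its underside. Leave alone.
- timer: Bystander: small digital timer standing upright, 66 x 20 x 62 mm; origin at the centre of its underside. Leave alone.
There are look-alikes about, which are no part of the job. Of the things shaped like the wedge, the grey one is meant.

How it is judged:
On the way, in this order (a step that is already met when the one before it is completed fails the run):
1. the wedge is snugly under the short foot (lying flat, stand level), before the corner is pressed (x of short_foot in the frame of wedge between 0.01 and 0.037 m and y of short_foot in the frame of wedge between -0.02 and 0.02 m and height (world z) of wedge below 0.004 m and angle between wedge's own z axis and vertical below 0.03 rad and angle between stand's own z axis and vertical below 0.015 rad and contact force between the fingers and stand below 1 N), for 0.2 s.
2. the corner is pressed with more than 5 N, the wedge carries the press, and the stand does not rock (x of short_foot in the frame of wedge between 0.01 and 0.037 m and y of short_foot in the frame of wedge between -0.02 and 0.02 m and height (world z) of wedge below 0.004 m and angle between wedge's own z axis and vertical below 0.03 rad and angle between stand's own z axis and vertical below 0.015 rad and contact force between the fingers and stand above 5 N and contact force between wedge and stand above 3 N), for 0.2 s.
At the end, for the whole second after the job is handed in: The wedge lies flat with the short foot over its slope (foot centre 10 to 37 mm ahead of the wedge's middle, within 20 mm of its centre line); the stand is within 0.015 rad of level, within 20 mm of where it stood; both at rest, after a press over 5 N on the corner (x of short_foot in the frame of wedge between 0.01 and 0.037 m and y of short_foot in the frame of wedge between -0.02 and 0.02 m and height (world z) of wedge below 0.004 m and angle between wedge's own z axis and vertical below 0.03 rad and angle between stand's own z axis and vertical below 0.015 rad and linear speed of each of stand, wedge below 0.01 m/s and distance of stand from where it was at the start of the episode below 0.02 m); the robot touches nothing.
It fails at once if the wedge is lifted off the bench (height (world z) of wedge above 0.008 m).
It fails at once if the stand is lifted or jacked up (height (world z) of stand above 0.012 m or angle between stand's own z axis and vertical above 0.09 rad).
It fails at once if the stand is shoved more than 25 mm (distance of stand from where it was at the start of the episode above 0.025 m).
It fails at once if a bystander is pushed more than 30 mm or knocked over (distance of any of notebook_1, pen_1, stopper_2, bottle_pp, beaker_2, erlenmeyer, wash_bottle, timer from where it was at the start of the episode above 0.03 m or angle between any of notebook_1, stopper_2, bottle_pp, beaker_2, erlenmeyer, wash_bottle, timer's own z axis and vertical above 0.5 rad).
It also fails if it takes over 51 s, if anything falls off the work surface, if the arm or the gripper's body presses on something with over 40 N, if the wrist force passes 120 N, or if a joint passes its speed limit or range.

## Working session

There is one attempt and no reset: what is moved stays moved. The work goes in short steps, Python scripts to look and compute and a tool call to move; the robot and the scene stay as the last step left them, time stands still between calls to the robot, and variables do not carry over. Pictures are saved under pics/ and viewed, at most 13 in all, crops included, and the job is handed in when it is done.

Besides the shell and the picture viewer there is one more tool, called after "Emit:" as a command line: name --argument value ..., lists and objects as JSON in quotes. arm_command: Moves the arm, as the interface text tells. Its arguments: {"type":"object","properties":{"steps":{"type":"array","items":{"type":"object","properties":{"rot":{"type":"array","items":{"type":"number"}},"slide":{"type":"array","items":{"type":"number"}},"grip":{"type":"number"}}}},"newtons":{"type":"number"}},"required":["steps"]}

```bash
mkdir -p pics
cat > h.py <<'E'
import numpy as np,cv2
from bench import sensors,eyes,order
def px(c,P):
    T=np.linalg.inv(c["pose"]);q=T[:3,:3]@np.array(P,float)+T[:3,3];k=c["intrinsics"]@q;return k[:2]/k[2]
def ray(c,uv,z):
    d=c["pose"][:3,:3]@np.linalg.inv(c["intrinsics"])@np.array([uv[0],uv[1],1.]);o=c["pose"][:3,3];return o+d*(z-o[2])/d[2]
def save(c,n,crop=None,s=1):
    im=c["pixels"][:,:,::-1]
    if crop: im=im[crop[1]:crop[3],crop[0]:crop[2]]
    cv2.imwrite("pics/"+n,cv2.resize(np.ascontiguousarray(im),None,fx=s,fy=s,interpolation=cv2.INTER_CUBIC))
E
python3 - <<'E'
from h import *
a=eyes.camera("top");b=eyes.camera("side")
save(a,"top.png",s=1.5);save(b,"side.png",s=1.5)
for c in(a,b):
    print(c["pose"].round(3).tolist())
    for n in["stand","stirrer","wedge","wedge_heel","notebook_1","pen_1","wash_bottle"]:
        print(n,[(np.round(d["bbox"]).tolist(),round(d["conf"],2)) for d in eyes.look_for(n,c)[:3]])
s=sensors.read_state();print(s["time"],s["ee_pos"],s["eef_rot"])
E
```

```text
[[-0.026, -0.992, 0.122, 0.369], [-1.0, 0.027, 0.008, -0.018], [-0.011, -0.122, -0.992, 1.544], [0.0, 0.0, 0.0, 1.0]]
stand [([248.0, 120.0, 318.0, 216.0], 0.78)]
stirrer [([263.0, 121.0, 320.0, 212.0], 0.66)]
wedge [([154.0, 221.0, 180.0, 264.0], 0.65), ([188.0, 205.0, 233.0, 224.0], 0.64), ([388.0, 170.0, 414.0, 181.0], 0.59)]
wedge_heel [([193.0, 201.0, 230.0, 226.0], 0.9), ([152.0, 225.0, 178.0, 263.0], 0.73), ([87.0, 164.0, 136.0, 233.0], 0.49)]
notebook_1 [([86.0, 164.0, 135.0, 235.0], 0.63)]
pen_1 [([363.0, 205.0, 394.0, 214.0], 0.43)]
wash_bottle [([370.0, 128.0, 411.0, 154.0], 0.64)]
[[0.919, -0.24, 0.312, 0.065], [-0.393, -0.528, 0.752, -1.227], [-0.015, -0.815, -0.58, 1.005], [0.0, 0.0, 0.0, 1.0]]
stand [([242.0, 181.0, 318.0, 238.0], 0.88)]
stirrer [([241.0, 180.0, 317.0, 230.0], 0.56)]
wedge []
wedge_heel []
notebook_1 [([241.0, 177.0, 320.0, 240.0], 0.16)]
pen_1 [([310.0, 263.0, 326.0, 286.0], 0.55), ([266.0, 266.0, 280.0, 282.0], 0.51)]
wash_bottle [([324.0, 224.0, 338.0, 265.0], 0.96), ([258.0, 138.0, 273.0, 169.0], 0.48)]
0.8 [ 0.26441095 -0.56635346  0.19968888] [9.76246650e-01 2.16662124e-01 1.09031032e-05 4.55934448e-05]
```

View pics/top.png

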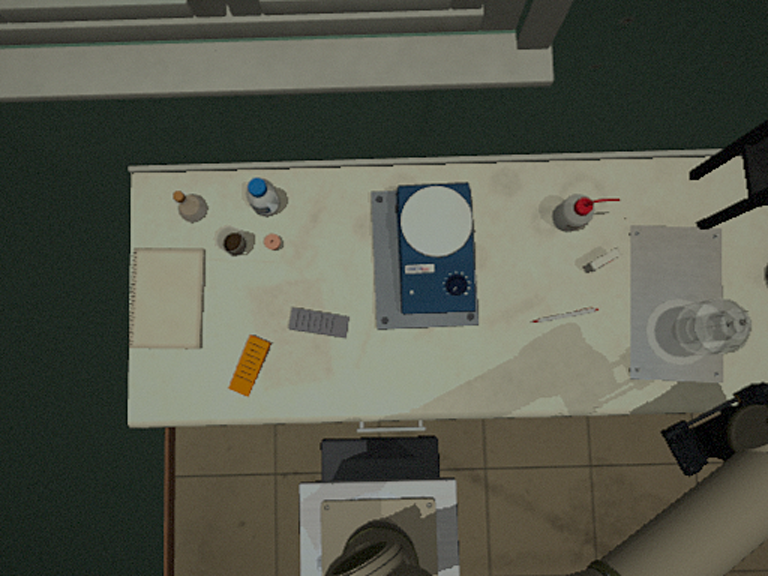

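Run:
```python
from h import *
c=eyes.camera("top");save(c,"topcrop.png",(140,100,340,250),4)
```

```text
(no output)
```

View pics/topcrop.png

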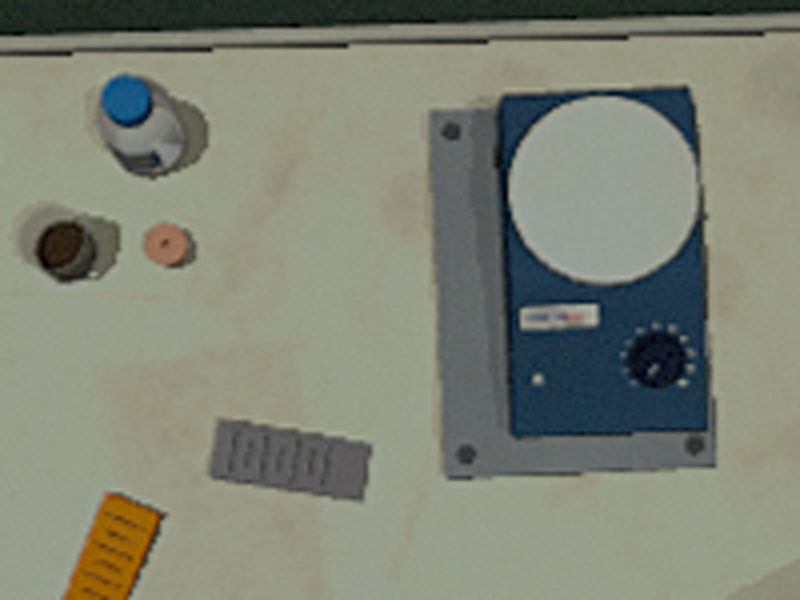

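The top view crop shows the grey wedge at crop corners (218,418), (372,443), (365,502) and (210,478), with the thin end apparently on the right. The stand's corner bolts are at (451,131), (466,454) and (695,444). The orange wedge is the look-alike.

Run:
```python
from h import *
c=eyes.camera("top")
f=lambda u,z:ray(c,(u[0]/4+140-.4,u[1]/4+100-.4),z)
B=[f(u,.022) for u in[(451,131),(466,454),(695,444)]]
print(np.round(B,4)); print("spans",np.linalg.norm(B[0]-B[1]),np.linalg.norm(B[1]-B[2]))
v=B[0]-B[1];print("stand yaw",np.degrees(np.arctan2(v[1],v[0])))
W=[f(u,z) for u,z in[((218,418),.018),((372,443),.002),((365,502),.002),((210,478),.018)]]
print(np.round(W,4));h=(W[0]+W[3])/2;t=(W[1]+W[2])/2;d=t-h
print("heel",h,"tip",t,np.linalg.norm(d[:2]),np.degrees(np.arctan2(d[1],d[0])),np.linalg.norm(W[0]-W[3]))
s=sensors.read_state();from scipy.spatial.transform import Rotation as R
print(R.from_quat(s["eef_rot"]).as_matrix().round(3))
```

```text
[[ 0.7293 -0.0184  0.022 ]
 [ 0.4751 -0.0232  0.022 ]
 [ 0.4781 -0.1995  0.022 ]]
spans 0.25417846968408186 0.17628045513241647
stand yaw 1.0773070375473777
[[0.5084 0.168  0.018 ]
 [0.4871 0.0498 0.002 ]
 [0.4413 0.0563 0.002 ]
 [0.4622 0.1747 0.018 ]]
heel [0.48529463 0.17134969 0.018     ] tip [0.46415788 0.05305574 0.002     ] 0.12016747509974363 -100.13069572928738 0.046767474214980814
[[ 0.906  0.423  0.   ]
 [ 0.423 -0.906 -0.   ]
 [ 0.     0.    -1.   ]]
```

Emit:
arm_command --steps '[{"slide":[0.017,0.046,0.005],"rot":[0,0,5],"grip":0.23},{"slide":[0.017,0.046,0.005],"rot":[0,0,5],"grip":0.23},{"slide":[0.017,0.046,0],"rot":[0,0,5],"grip":0.23},{"slide":[0.017,0.046,0],"rot":[0,0,5],"grip":0.23},{"slide":[0.017,0.046,0],"rot":[0,0,5],"grip":0.23},{"slide":[0.017,0.046,0],"rot":[0,0,5],"grip":0.23},{"slide":[0.017,0.046,0],"rot":[0,0,5],"grip":0.23},{"slide":[0.017,0.046,0],"rot":[0,0,5],"grip":0.23}]'

```text
time: 1.9
ee_pos: [0.4008, -0.1968, 0.2099]
eef_rot: [0.843, 0.539, 0.0, 0.0]
ft_force: [0.7, -0.6, -0.1]
width: 0.0215
grip_force: 0.0
```

Emit:
arm_command --steps '[{"slide":[0.0115,0.051,0],"rot":[0,0,1.85],"grip":0.23},{"slide":[0.0115,0.051,0],"rot":[0,0,1.85],"grip":0.23},{"slide":[0.0115,0.051,0],"rot":[0,0,1.85],"grip":0.23},{"slide":[0.0115,0.051,0],"rot":[0,0,1.85],"grip":0.23},{"slide":[0.0115,0.051,0],"rot":[0,0,1.85],"grip":0.23},{"slide":[0.0115,0.051,0],"rot":[0,0,1.85],"grip":0.23},{"slide":[0.0115,0.051,0],"rot":[0,0,1.85],"grip":0.23},{"slide":[0.0115,0.051,0],"rot":[0,0,1.85],"grip":0.23}]'

```text
time: 2.9
ee_pos: [0.4929, 0.2111, 0.21]
eef_rot: [0.767, 0.642, 0.0, 0.0]
ft_force: [0.7, -2.0, -0.0]
width: 0.0203
grip_force: 0.0
```

```bash
cat > st.py <<'E'
from h import *
from scipy.spatial.transform import Rotation as R
s=sensors.read_state();m=R.from_quat(s["eef_rot"]).as_matrix()
print(s["time"],s["ee_pos"].round(4),"yang",np.degrees(np.arctan2(m[1,1],m[0,1])).round(2),"z",m[:,2].round(3),"F",np.round(s["ft_force"],2),s["width"])
E
python3 st.py
python3 - <<'E'
from h import *
c=eyes.camera("wrist");save(c,"w1.png",s=1.2)
E
```

```text
2.9 [0.4929 0.2111 0.21  ] yang -10.17 z [ 0.001 -0.    -1.   ] F [ 0.71 -1.96 -0.04] 0.02030583289496836
```

View pics/w1.png

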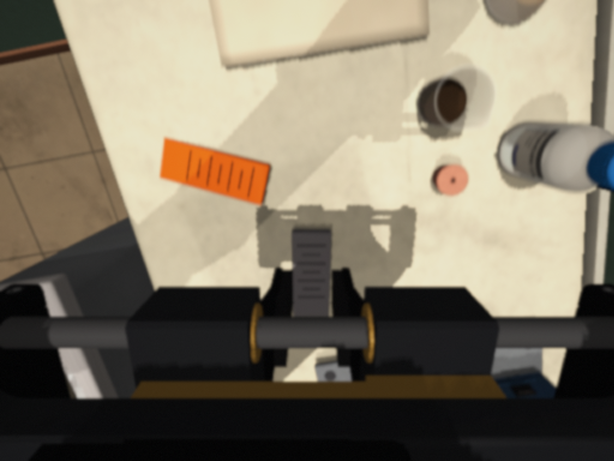

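The wrist view shows the grey wedge aligned with the fingers, heel at (310,228). Descending behind it.

Run:
```python
from h import *
c=eyes.camera("wrist")
for u in[(293,229),(331,226)]: print(ray(c,(u[0]/1.2,u[1]/1.2),.018).round(4))
```

```text
[0.466  0.1872 0.018 ]
[0.5092 0.1834 0.018 ]
```

Emit:
arm_command --steps '[{"slide":[0,0,-0.03]},{"slide":[0,0,-0.03]},{"slide":[0,0,-0.03]},{"slide":[0,0,-0.03]},{"slide":[0,0,-0.03]},{"slide":[0,0,-0.03]},{"slide":[0,0,-0.016]},{"slide":[0,0,-0.008]}]'

```text
schema error: expected keys rot, slide, grip
```

Emit:
arm_command --steps '[{"slide":[0,0,-0.03],"rot":[0,0,0],"grip":0.23},{"slide":[0,0,-0.03],"rot":[0,0,0],"grip":0.23},{"slide":[0,0,-0.03],"rot":[0,0,0],"grip":0.23},{"slide":[0,0,-0.03],"rot":[0,0,0],"grip":0.23},{"slide":[0,0,-0.03],"rot":[0,0,0],"grip":0.23},{"slide":[0,0,-0.03],"rot":[0,0,0],"grip":0.23},{"slide":[0,0,-0.016],"rot":[0,0,0],"grip":0.23},{"slide":[0,0,-0.008],"rot":[0,0,0],"grip":0.23}]'

```text
time: 4.0
ee_pos: [0.4924, 0.2094, 0.0053]
eef_rot: [0.767, 0.641, -0.0, -0.0]
ft_force: [-0.3, 0.0, 0.2]
width: 0.02
grip_force: 0.0
```

```bash
python3 st.py
python3 - <<'E'
from h import *
c=eyes.camera("wrist");print(c["pose"][:3,3].round(3));save(c,"w2.png",s=1.2)
E
```

```text
4.0 [0.4924 0.2094 0.0053] yang -10.2 z [-0. -0. -1.] F [-0.3   0.    0.23] 0.01999202516957968
[0.507 0.289 0.19 ]
```

View pics/w2.png

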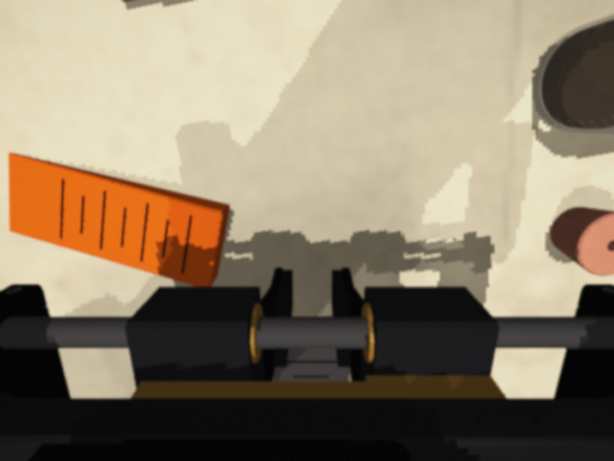

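Emit:
arm_command --steps '[{"slide":[-0.0009,-0.005,0],"rot":[0,0,0],"grip":0.23},{"slide":[-0.0009,-0.005,0],"rot":[0,0,0],"grip":0.23},{"slide":[-0.0009,-0.005,0],"rot":[0,0,0],"grip":0.23},{"slide":[-0.0009,-0.005,0],"rot":[0,0,0],"grip":0.23},{"slide":[-0.0009,-0.005,0],"rot":[0,0,0],"grip":0.23},{"slide":[-0.0009,-0.005,0],"rot":[0,0,0],"grip":0.23},{"slide":[-0.0009,-0.005,0],"rot":[0,0,0],"grip":0.23},{"slide":[-0.0009,-0.005,0],"rot":[0,0,0],"grip":0.23}]'

```text
time: 5.05
ee_pos: [0.4851, 0.1694, 0.0057]
eef_rot: [0.767, 0.642, 0.0, -0.0]
ft_force: [0.7, 0.9, 0.0]
width: 0.0202
grip_force: 0.0
```

```bash
python3 st.py
python3 - <<'E'
from h import *
c=eyes.camera("top");save(c,"t2.png",(170,160,270,235),8)
E
```

```text
5.05 [0.4851 0.1694 0.0057] yang -10.17 z [ 0.  0. -1.] F [0.65 0.92 0.  ] 0.020223331714942203
```

View pics/t2.png

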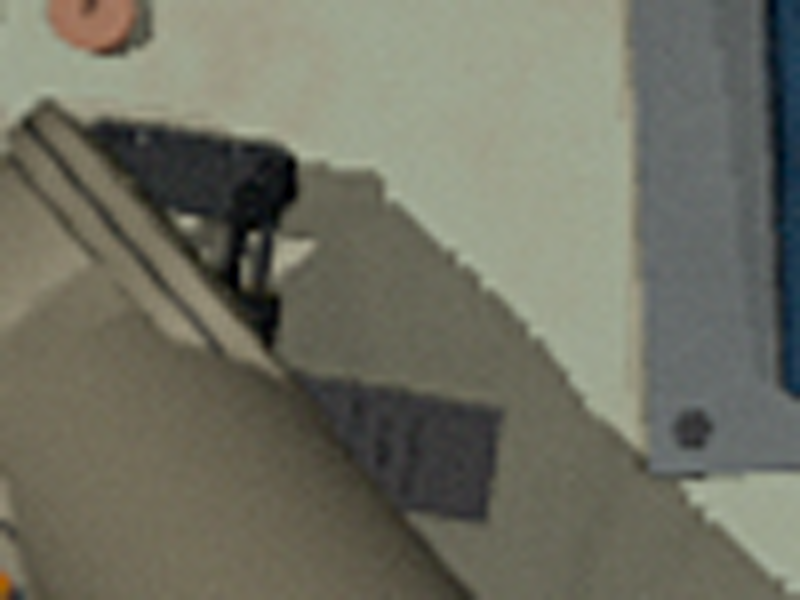

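Run:
```python
from h import *
c=eyes.camera("top")
a,b=[ray(c,(u/8+170-.45,v/8+160-.45),.002) for u,v in[(502,408),(487,520)]]
print(a,b,(a+b)/2,np.degrees(np.arctan2(*(a-b)[[1,0]])))
print(ray(c,(692/8+170-.45,429/8+160-.45),.022))
```

```text
[0.48646392 0.05078363 0.002     ] [0.44299441 0.05756452 0.002     ] [0.46472916 0.05417408 0.002     ] -8.866223454765015
[ 0.47489223 -0.02304909  0.022     ]
```

Emit:
arm_command --steps '[{"slide":[-0.0004,-0.0025,0],"rot":[0,0,0],"grip":0.23},{"slide":[-0.0004,-0.0025,0],"rot":[0,0,0],"grip":0.23},{"slide":[-0.0004,-0.0025,0],"rot":[0,0,0],"grip":0.23},{"slide":[-0.0004,-0.0025,0],"rot":[0,0,0],"grip":0.23},{"slide":[-0.0004,-0.0025,0],"rot":[0,0,0],"grip":0.23},{"slide":[-0.0004,-0.0025,0],"rot":[0,0,0],"grip":0.23},{"slide":[-0.0004,-0.0025,0],"rot":[0,0,0],"grip":0.23},{"slide":[-0.0004,-0.0025,0],"rot":[0,0,0],"grip":0.23}]'

```text
time: 6.15
ee_pos: [0.482, 0.1495, 0.0057]
eef_rot: [0.767, 0.642, 0.0, 0.0]
ft_force: [-0.7, 0.2, -1.0]
width: 0.0204
grip_force: 0.0
```

```bash
python3 st.py
python3 - <<'E'
from h import *
c=eyes.camera("top");d=eyes.camera("side")
q=px(d,(.475,.06,0)).astype(int);print(q)
A=cv2.resize(np.ascontiguousarray(c["pixels"][175:235,200:270]),None,fx=7,fy=7,interpolation=2)
y0,x0=max(q[1]-30,0),q[0]-25;print(x0,y0)
B=cv2.resize(np.ascontiguousarray(d["pixels"][y0:y0+60,x0:x0+44]),None,fx=7,fy=7,interpolation=2)
cv2.imwrite("pics/t3.png",np.hstack([A,B])[:,:,::-1])
E
```

```text
6.15 [0.482  0.1495 0.0057] yang -10.18 z [ 0.  0. -1.] F [-0.66  0.2  -1.  ] 0.02040476034846037
[225 198]
200 168
```

View pics/t3.png

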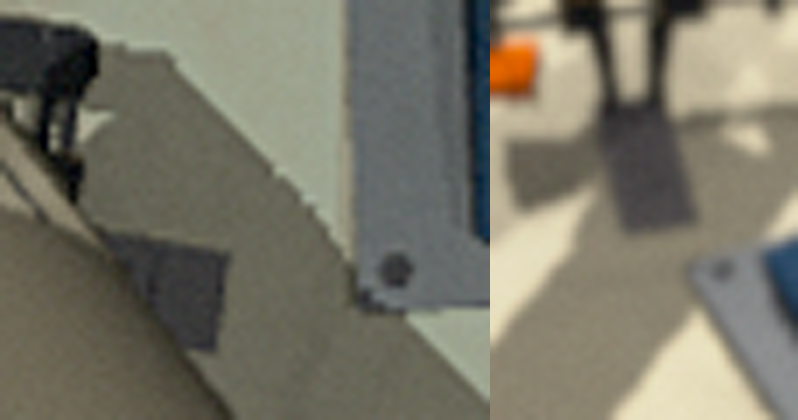

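Run:
```python
from h import *
d=eyes.camera("side");c=eyes.camera("top");print(c["pose"][:3,3],d["pose"][:3,3])
g=lambda p:((px(d,p)-[200,168])*7+[490,0]).round().tolist()
g2=lambda p:((px(c,p)-[200,175])*7).round().tolist()
for n,p in dict(tcp=(.482,.1495,.0057),h1=(.5084,.168,.018),h2=(.4622,.1747,.018),t1=(.4871,.0498,.002),t2=(.4413,.0563,.002),bolt=(.475,-.023,.022),grasp=(.482,.1495,.06)).items(): print(n,g(p),g2(p))
for u in[(630,231),(695,225)]: print(ray(d,((u[0]-490)/7+200,u[1]/7+168),.002))
```

```text
[ 0.3694697  -0.01796443  1.54401011] [ 0.0652001  -1.22690521  1.00498986]
tcp [632.0, 126.0] [4.0, 264.0]
h1 [661.0, 84.0] [-41.0, 204.0]
h2 [586.0, 96.0] [-55.0, 309.0]
t1 [696.0, 217.0] [228.0, 247.0]
t2 [619.0, 231.0] [216.0, 351.0]
bolt [719.0, 265.0] [392.0, 267.0]
grasp [626.0, 52.0] [-10.0, 255.0]
[0.44702462 0.05345422 0.002     ]
[0.48386429 0.04320035 0.002     ]
```

Run:
```python
from h import *
d=eyes.camera("side");c=eyes.camera("top");w=eyes.camera("wrist")
for u in[(602,110),(682,103)]: print(ray(d,((u[0]-490)/7+200,u[1]/7+168),.018))
A=cv2.resize(np.ascontiguousarray(d["pixels"][165:215,205:245]),None,fx=10,fy=10,interpolation=2)
B=cv2.resize(np.ascontiguousarray(w["pixels"][220:345,200:300]),None,fx=4,fy=4,interpolation=2)
cv2.imwrite("pics/s4.png",np.hstack([A,B])[:,:,::-1])
print(eyes.look_for("wedge",d)[:2],eyes.look_for("wedge",c)[:3])
```

```text
[0.46602345 0.15635242 0.018     ]
[0.51334661 0.14313645 0.018     ]
[{'bbox': [238.6, 147.7, 248.5, 167.0], 'conf': 0.58}, {'bbox': [180.1, 175.0, 206.9, 182.8], 'conf': 0.56}] [{'bbox': [153.3, 219.4, 177.8, 263.6], 'conf': 0.8}, {'bbox': [213.1, 208.0, 231.5, 222.5], 'conf': 0.55}]
```

View pics/s4.png

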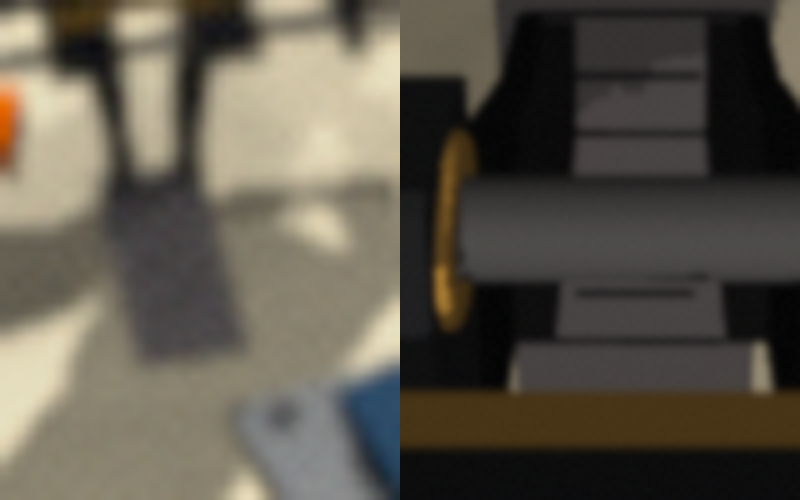

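Run:
```python
from h import *
w=eyes.camera("wrist");c=eyes.camera("top");print(w["pose"].round(3).tolist())
for r,z in[(0,.0),(15,.018),(75,.0165),(133,.014),(293,.011),(342,.006)]: print(r,ray(w,(260,r/4+220),z).round(4))
print("tcp px",px(w,(.482,.1495,.0057)), "crop",(px(w,(.482,.1495,.0057))-[200,220])*4+[400,0])
# line positions in top image now and along wedge axis
ax=np.array([-.176,-.984])
p=c["pixels"].astype(int)
for s in np.arange(0.05,.125,.002):
    q=np.array([.4853,.1713])+ax*s; z=.002+max(0,.12-s)*.143
    u=px(c,(*q,z));print(round(s,3),p[int(round(u[1])),int(round(u[0]))].sum(),end=' | ')
```

```text
[[0.985, -0.167, -0.052, 0.497], [-0.175, -0.94, -0.291, 0.229], [0.0, 0.296, -0.955, 0.19], [0.0, 0.0, 0.0, 1.0]]
0 [0.483  0.1496 0.    ]
15 [0.4838 0.1546 0.018 ]
75 [0.4818 0.1432 0.0165]
133 [0.4797 0.1312 0.014 ]
293 [0.4736 0.0972 0.011 ]
342 [0.4711 0.0826 0.006 ]
tcp px [258.65545889 223.62619032] crop [634.62183557  14.50476127]
0.05 243 | 0.052 239 | 0.054 229 | 0.056 229 | 0.058 223 | 0.06 223 | 0.062 218 | 0.064 210 | 0.066 210 | 0.068 196 | 0.07 177 | 0.072 177 | 0.074 160 | 0.076 152 | 0.078 163 | 0.08 158 | 0.082 173 | 0.084 173 | 0.086 109 | 0.088 109 | 0.09 153 | 0.092 173 | 0.094 173 | 0.096 161 | 0.098 162 | 0.1 162 | 0.102 167 | 0.104 175 | 0.106 175 | 0.108 167 | 0.11 167 | 0.112 170 | 0.114 160 | 0.116 169 | 0.118 174 | 0.12 280 | 0.122 280 | 0.124 311 |
```

Run:
```python
from h import *
w=eyes.camera("wrist");save(w,"w5.png",(190,150,330,255),5.7)
```

```text
(no output)
```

View pics/w5.png

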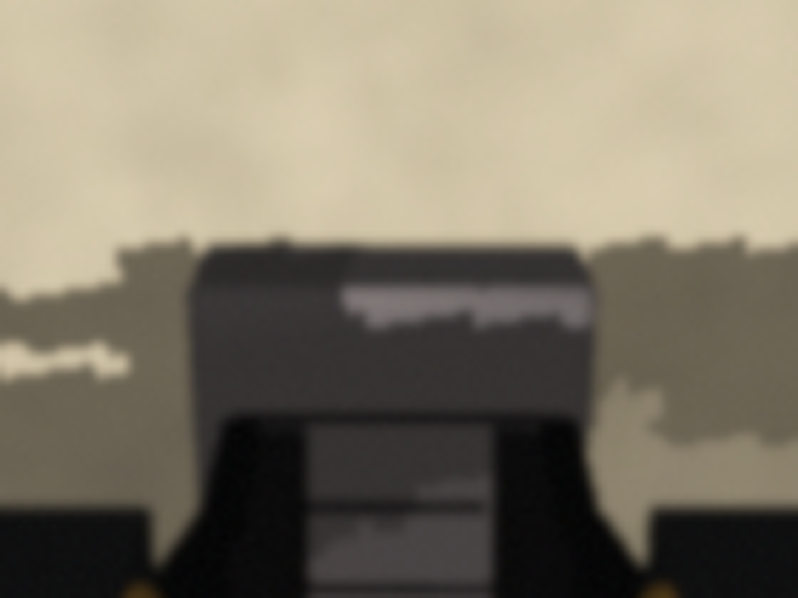

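The wrist view shows the fingertips at rows ~415 riding above the wedge: its heel shows behind them at rows 245–285. So when open, the tips sit ~12 mm higher than the TCP. I'll back off and touch down behind the heel.

Emit:
arm_command --steps '[{"slide":[0,0,0.03],"rot":[0,0,0],"grip":0.23},{"slide":[0.0053,0.03,0],"rot":[0,0,0],"grip":0.23},{"slide":[0.0053,0.03,0],"rot":[0,0,0],"grip":0.23},{"slide":[0,0,-0.02],"rot":[0,0,0],"grip":0.23},{"slide":[0,0,-0.012],"rot":[0,0,0],"grip":0.23},{"slide":[0,0,-0.002],"rot":[0,0,0],"grip":0.23},{"slide":[0,0,-0.001],"rot":[0,0,0],"grip":0.23},{"slide":[0,0,0],"rot":[0,0,0],"grip":0.23}]'

```text
time: 7.75
ee_pos: [0.4929, 0.2094, 0.001]
eef_rot: [0.767, 0.641, 0.0, 0.0]
ft_force: [-0.2, -0.2, 1.2]
width: 0.02
grip_force: 0.0
```

Emit:
arm_command --steps '[{"slide":[0,0,-0.001],"rot":[0,0,0],"grip":0.23},{"slide":[0,0,-0.001],"rot":[0,0,0],"grip":0.23},{"slide":[0,0,-0.001],"rot":[0,0,0],"grip":0.23},{"slide":[0,0,0],"rot":[0,0,0],"grip":0.23},{"slide":[0,0,0],"rot":[0,0,0],"grip":0.23},{"slide":[0,0,0],"rot":[0,0,0],"grip":0.23},{"slide":[0,0,0],"rot":[0,0,0],"grip":0.23},{"slide":[0,0,0],"rot":[0,0,0],"grip":0.23}]'

```text
time: 8.75
ee_pos: [0.4926, 0.2096, -0.0023]
eef_rot: [0.767, 0.642, 0.0, 0.0]
ft_force: [1.1, -0.7, -0.4]
width: 0.02
grip_force: 0.0
```

Emit:
arm_command --steps '[{"slide":[0,0,-0.001],"rot":[0,0,0],"grip":0.23},{"slide":[0,0,-0.001],"rot":[0,0,0],"grip":0.23},{"slide":[0,0,-0.001],"rot":[0,0,0],"grip":0.23},{"slide":[0,0,-0.001],"rot":[0,0,0],"grip":0.23},{"slide":[0,0,-0.001],"rot":[0,0,0],"grip":0.23},{"slide":[0,0,0],"rot":[0,0,0],"grip":0.23},{"slide":[0,0,0],"rot":[0,0,0],"grip":0.23},{"slide":[0,0,0],"rot":[0,0,0],"grip":0.23}]'

```text
time: 9.75
ee_pos: [0.4926, 0.2097, -0.0073]
eef_rot: [0.767, 0.642, 0.0, 0.0]
ft_force: [-0.4, -0.1, 0.7]
width: 0.02
grip_force: 0.0
```

Emit:
arm_command --steps '[{"slide":[0,0,-0.001],"rot":[0,0,0],"grip":0.23},{"slide":[0,0,-0.001],"rot":[0,0,0],"grip":0.23},{"slide":[0,0,-0.001],"rot":[0,0,0],"grip":0.23},{"slide":[-0.0009,-0.005,0],"rot":[0,0,0],"grip":0.23},{"slide":[-0.0009,-0.005,0],"rot":[0,0,0],"grip":0.23},{"slide":[-0.0009,-0.005,0],"rot":[0,0,0],"grip":0.23},{"slide":[-0.0009,-0.005,0],"rot":[0,0,0],"grip":0.23},{"slide":[0,0,0],"rot":[0,0,0],"grip":0.23}]'

```text
time: 10.75
ee_pos: [0.4891, 0.189, -0.0103]
eef_rot: [0.767, 0.641, -0.0, 0.0]
ft_force: [0.3, -0.5, -0.3]
width: 0.02
grip_force: 0.0
```

Emit:
arm_command --steps '[{"slide":[-0.0009,-0.005,0],"rot":[0,0,0],"grip":0.23},{"slide":[-0.0009,-0.005,0],"rot":[0,0,0],"grip":0.23},{"slide":[-0.0009,-0.005,0],"rot":[0,0,0],"grip":0.23},{"slide":[-0.0009,-0.005,0],"rot":[0,0,0],"grip":0.23},{"slide":[-0.0009,-0.005,0],"rot":[0,0,0],"grip":0.23},{"slide":[-0.0009,-0.005,0],"rot":[0,0,0],"grip":0.23},{"slide":[0,0,0],"rot":[0,0,0],"grip":0.23},{"slide":[0,0,0],"rot":[0,0,0],"grip":0.23}]'

```text
time: 11.75
ee_pos: [0.4837, 0.1598, -0.0103]
eef_rot: [0.767, 0.642, 0.0, 0.0]
ft_force: [0.1, -0.7, -0.0]
width: 0.0201
grip_force: 0.0
```

```bash
python3 st.py
cat > tip.py <<'E'
from h import *
c=eyes.camera("top");d=eyes.camera("side")
for n in("wedge",):
    print([(d_["bbox"],d_["conf"]) for d_ in eyes.look_for(n,c)[:4]])
p=cv2.GaussianBlur(c["pixels"],(0,0),.6).astype(int)
# profiles along -y at several x: print sum & blueness (b-r)
for x in(.455,.465,.475):
    print(x,[(round(y,3),int(p[tuple(np.round(px(c,(x,y,.003))[::-1]).astype(int))].sum()),int(p[tuple(np.round(px(c,(x,y,.003))[::-1]).astype(int))][2]-p[tuple(np.round(px(c,(x,y,.003))[::-1]).astype(int))][0])) for y in np.arange(.09,-.02,-.004)])
E
python3 tip.py
```

```text
11.75 [ 0.4837  0.1598 -0.0103] yang -10.17 z [ 0.  0. -1.] F [ 0.09 -0.69 -0.02] 0.020104547950725325
[([153.4, 222.7, 176.1, 265.4], 0.59), ([212.8, 207.2, 243.1, 222.1], 0.53)]
0.455 [(np.float64(0.09), 166, -14), (np.float64(0.086), 147, -11), (np.float64(0.082), 159, -4), (np.float64(0.078), 166, -1), (np.float64(0.074), 170, 1), (np.float64(0.07), 173, 0), (np.float64(0.066), 137, 0), (np.float64(0.062), 153, -2), (np.float64(0.058), 176, -1), (np.float64(0.054), 176, -1), (np.float64(0.05), 172, -1), (np.float64(0.046), 173, 2), (np.float64(0.042), 176, 1), (np.float64(0.038), 171, -1), (np.float64(0.034), 180, 1), (np.float64(0.03), 253, -11), (np.float64(0.026), 293, -15), (np.float64(0.022), 284, -17), (np.float64(0.018), 284, -17), (np.float64(0.014), 283, -17), (np.float64(0.01), 280, -16), (np.float64(0.006), 286, -16), (np.float64(0.002), 289, -16), (np.float64(-0.002), 295, -17), (np.float64(-0.006), 281, -15), (np.float64(-0.01), 271, -13), (np.float64(-0.014), 273, -14), (np.float64(-0.018), 286, -14)]
0.465 [(np.float64(0.09), 153, -2), (np.float64(0.086), 148, 0), 
[... 917 characters left out ...]
4), 145, 1), (np.float64(0.07), 156, 0), (np.float64(0.066), 172, 0), (np.float64(0.062), 146, 0), (np.float64(0.058), 154, -1), (np.float64(0.054), 165, -1), (np.float64(0.05), 175, -1), (np.float64(0.046), 173, -1), (np.float64(0.042), 172, 0), (np.float64(0.038), 170, 1), (np.float64(0.034), 173, 0), (np.float64(0.03), 177, 0), (np.float64(0.026), 251, -12), (np.float64(0.022), 296, -17), (np.float64(0.018), 297, -17), (np.float64(0.014), 294, -15), (np.float64(0.01), 290, -15), (np.float64(0.006), 282, -17), (np.float64(0.002), 332, -18), (np.float64(-0.002), 386, -21), (np.float64(-0.006), 336, -5), (np.float64(-0.01), 327, 4), (np.float64(-0.014), 312, 3), (np.float64(-0.018), 254, 2)]
```

Emit:
arm_command --steps '[{"slide":[-0.0009,-0.005,0],"rot":[0,0,0.65],"grip":0.23},{"slide":[-0.0009,-0.005,0],"rot":[0,0,0.65],"grip":0.23},{"slide":[-0.0008,-0.005,0],"rot":[0,0,0.65],"grip":0.23},{"slide":[-0.0008,-0.005,0],"rot":[0,0,0.65],"grip":0.23},{"slide":[-0.0008,-0.005,0],"rot":[0,0,0.65],"grip":0.23},{"slide":[-0.0007,-0.005,0],"rot":[0,0,0.65],"grip":0.23},{"slide":[0,0,0],"rot":[0,0,0],"grip":0.23},{"slide":[0,0,0],"rot":[0,0,0],"grip":0.23}]'

```text
time: 12.9
ee_pos: [0.4787, 0.1296, -0.0103]
eef_rot: [0.745, 0.667, -0.0, 0.0]
ft_force: [0.2, -0.4, 0.5]
width: 0.0202
grip_force: 0.0
```

```bash
python3 st.py
python3 - <<'E'
from h import *
c=eyes.camera("top");save(c,"t6.png",(200,170,280,230),10)
E
```

```text
12.9 [ 0.4787  0.1296 -0.0103] yang -6.28 z [ 0. -0. -1.] F [ 0.22 -0.41  0.53] 0.020200564785778873
```

View pics/t6.png

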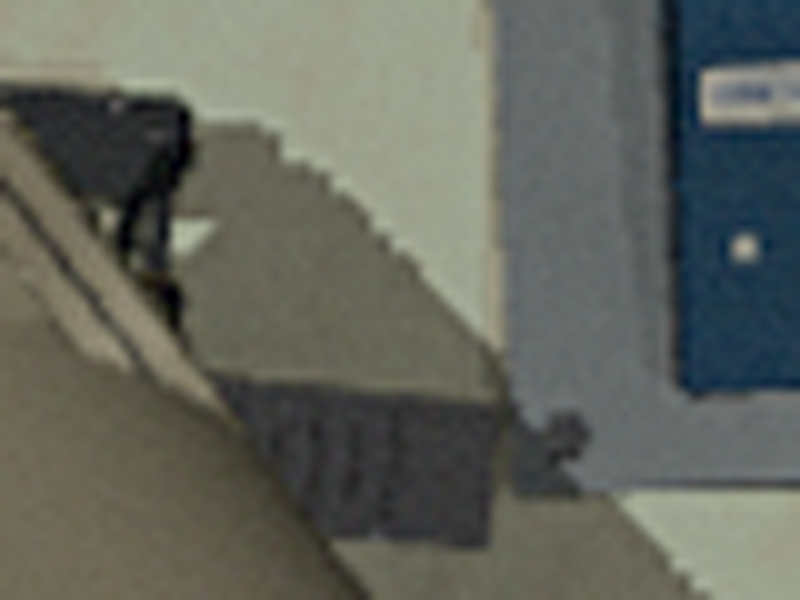

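The wedge's tip edge runs (503,403)–(488,547), about at the plate's edge. The bolt is at (567,435).

Run:
```python
from h import *
c=eyes.camera("top")
r=lambda u,v,z:ray(c,(u/10+200-.45,v/10+170-.45),z)
a,b=r(503,403,.002),r(488,547,.002);print(a,b,(a+b)/2,np.linalg.norm(a-b));print(r(567,435,.022))
psi=np.radians(-96.28);t=np.array([.4787,.1296])+.133*np.array([np.cos(psi),np.sin(psi)]);print("pred tip",t)
```

```text
[ 0.48718166 -0.00405562  0.002     ] [0.44244637 0.00177633 0.002     ] [ 0.46481401 -0.00113965  0.002     ] 0.045113833845120216
[ 0.47526078 -0.02367511  0.022     ]
pred tip [ 0.46415148 -0.00260189]
```

Emit:
arm_command --steps '[{"slide":[-0.0006,-0.005,0],"rot":[0,0,0.7],"grip":0.23},{"slide":[-0.0006,-0.005,0],"rot":[0,0,0.7],"grip":0.23},{"slide":[-0.0005,-0.005,0],"rot":[0,0,0.7],"grip":0.23},{"slide":[-0.0005,-0.005,0],"rot":[0,0,0.7],"grip":0.23},{"slide":[-0.0004,-0.005,0],"rot":[0,0,0.7],"grip":0.23},{"slide":[-0.0004,-0.005,0],"rot":[0,0,0.7],"grip":0.23},{"slide":[-0.0004,-0.005,0],"rot":[0,0,0.7],"grip":0.23},{"slide":[-0.0003,-0.004,0],"rot":[0,0,0.7],"grip":0.23}]'

```text
time: 14.0
ee_pos: [0.475, 0.0903, -0.0103]
eef_rot: [0.711, 0.703, 0.0, 0.0]
ft_force: [-0.7, 0.1, 0.1]
width: 0.0199
grip_force: 0.3
```

```bash
python3 st.py
python3 - <<'E'
from h import *
c=eyes.camera("top");p=c["pixels"].astype(int)
# visible back (+x) edge and front (-x) edge of wedge: x-profile near the plate
for y in(.04,.025,.012):
    o=[]
    for x in np.arange(.435,.515,.0025):
        q=p[tuple(np.round(px(c,(x,y,.006))[::-1]).astype(int))];o.append(int(q.sum()))
    print(y,o)
E
```

```text
14.0 [ 0.475   0.0903 -0.0103] yang -0.64 z [ 0. -0. -1.] F [-0.68  0.09  0.1 ] 0.019872815913213066
0.04 [263, 262, 252, 247, 247, 238, 236, 234, 247, 247, 215, 224, 209, 208, 208, 190, 189, 254, 348, 348, 343, 251, 169, 130, 130, 159, 245, 297, 294, 294, 291, 294, 281]
0.025 [230, 223, 223, 210, 210, 215, 191, 165, 163, 163, 152, 154, 188, 146, 146, 168, 162, 170, 169, 169, 165, 172, 166, 174, 177, 177, 253, 301, 299, 299, 297, 300, 290]
0.012 [178, 161, 139, 205, 274, 274, 267, 135, 170, 165, 165, 170, 167, 170, 177, 177, 166, 168, 173, 164, 164, 171, 169, 153, 197, 197, 314, 292, 301, 296, 296, 292, 287]
```

Emit:
arm_command --steps '[{"slide":[0,-0.0015,0],"rot":[0,0,0],"grip":0.23},{"slide":[0,-0.0015,0],"rot":[0,0,0],"grip":0.23},{"slide":[0,-0.0015,0],"rot":[0,0,0],"grip":0.23},{"slide":[0,-0.0015,0],"rot":[0,0,0],"grip":0.23},{"slide":[0,-0.0015,0],"rot":[0,0,0],"grip":0.23},{"slide":[0,-0.0015,0],"rot":[0,0,0],"grip":0.23},{"slide":[0,0,0],"rot":[0,0,0],"grip":0.23},{"slide":[0,0,0],"rot":[0,0,0],"grip":0.23}]'

```text
time: 15.05
ee_pos: [0.4751, 0.0816, -0.0103]
eef_rot: [0.711, 0.703, 0.0, 0.0]
ft_force: [-0.1, 0.6, -0.1]
width: 0.0199
grip_force: 0.0
```

Emit:
arm_command --steps '[{"slide":[0,-0.001,0],"rot":[0,0,0],"grip":0.23},{"slide":[0,-0.001,0],"rot":[0,0,0],"grip":0.23},{"slide":[0,-0.0005,0],"rot":[0,0,0],"grip":0.23},{"slide":[0,0,0],"rot":[0,0,0],"grip":0.23},{"slide":[0,0,0],"rot":[0,0,0],"grip":0.23},{"slide":[0,0,0],"rot":[0,0,0],"grip":0.23},{"slide":[0,0,0],"rot":[0,0,0],"grip":0.23},{"slide":[0,0,0],"rot":[0,0,0],"grip":0.23}]'

```text
time: 16.05
ee_pos: [0.475, 0.0792, -0.0103]
eef_rot: [0.711, 0.703, 0.0, 0.0]
ft_force: [0.2, 0.0, -0.2]
width: 0.0205
grip_force: 0.0
```

Emit:
arm_command --steps '[{"slide":[0,-0.001,0],"rot":[0,0,0],"grip":0.23},{"slide":[0,-0.001,0],"rot":[0,0,0],"grip":0.23},{"slide":[0,0,0],"rot":[0,0,0],"grip":0.23},{"slide":[0,0,0],"rot":[0,0,0],"grip":0.23},{"slide":[0,0,0],"rot":[0,0,0],"grip":0.23},{"slide":[0,0,0],"rot":[0,0,0],"grip":0.23},{"slide":[0,0,0],"rot":[0,0,0],"grip":0.23},{"slide":[0,0,0],"rot":[0,0,0],"grip":0.23}]'

```text
time: 17.05
ee_pos: [0.475, 0.0772, -0.0103]
eef_rot: [0.711, 0.703, 0.0, 0.0]
ft_force: [-0.6, -0.4, -0.9]
width: 0.0202
grip_force: 0.0
```

```bash
for i in 1; do python3 - <<'E'
from h import *
F=[]
for i in range(6):
    eyes.camera("top"); F.append(sensors.read_state()["ft_force"])
print(np.mean(F,0),np.std(F,0))
E
done; python3 st.py
```

```text
[ 0.04358763 -0.21127146  0.35392699] [0.46318488 0.47488721 0.46179591]
17.35 [ 0.475   0.0772 -0.0103] yang -0.68 z [ 0.  0. -1.] F [-0.13 -1.01 -0.26] 0.019820068372088263
```

Emit:
arm_command --steps '[{"slide":[0,-0.001,0],"rot":[0,0,0],"grip":0.23},{"slide":[0,-0.001,0],"rot":[0,0,0],"grip":0.23},{"slide":[0,0,0],"rot":[0,0,0],"grip":0.23},{"slide":[0,0,0],"rot":[0,0,0],"grip":0.23},{"slide":[0,0,0],"rot":[0,0,0],"grip":0.23},{"slide":[0,0,0],"rot":[0,0,0],"grip":0.23},{"slide":[0,0,0],"rot":[0,0,0],"grip":0.23},{"slide":[0,0,0],"rot":[0,0,0],"grip":0.23}]'

```text
time: 18.35
ee_pos: [0.4751, 0.0753, -0.0103]
eef_rot: [0.711, 0.703, 0.0, 0.0]
ft_force: [-0.5, 1.1, -0.0]
width: 0.02
grip_force: 0.7
```

Run:
```python
from h import *
F=[];w=None
for i in range(6):
    c=eyes.camera("top" if i else "wrist"); F.append(sensors.read_state()["ft_force"])
    if i==0:w=c
    else: t=c
print(np.mean(F,0),sensors.read_state()["ee_pos"])
A=cv2.resize(np.ascontiguousarray(w["pixels"][190:320,195:325]),None,fx=3.5,fy=3.5,interpolation=2)
B=cv2.resize(np.ascontiguousarray(t["pixels"][185:235,212:250]),None,fx=9.1,fy=9.1,interpolation=2)[:455]
cv2.imwrite("pics/f7.png",np.hstack([A,B])[:,:,::-1])
```

```text
[ 0.23080904  1.24113996 -0.16589746] [ 0.47505119  0.07523102 -0.0102947 ]
```

View pics/f7.png

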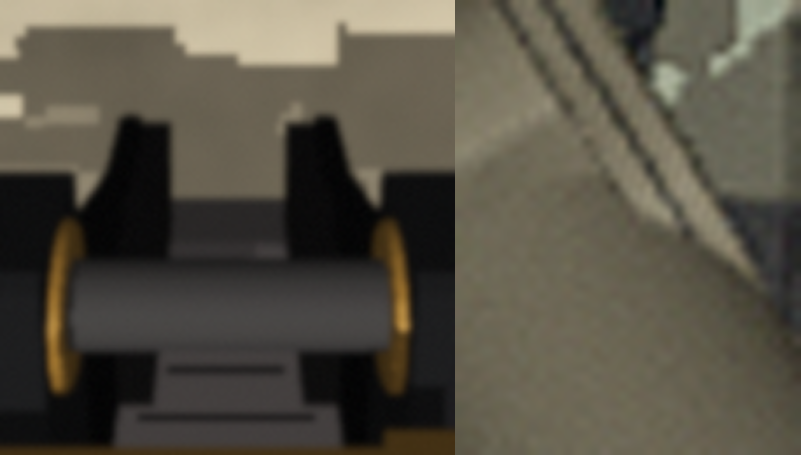

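The view shows the fingers behind a centred heel. The force on the fingers has risen to about 1.2 N, so the wedge is snug. Next I back off, rise, shut the fingers and tilt.

Emit:
arm_command --steps '[{"slide":[0,0.015,0],"rot":[0,0,0],"grip":0.23},{"slide":[0,0.015,0],"rot":[0,0,0],"grip":0.23},{"slide":[0,0,0.04],"rot":[0,0,0],"grip":0.23},{"slide":[0,0,0.04],"rot":[-4,0,0],"grip":0},{"slide":[0,0,0.03],"rot":[-4,0,0],"grip":0},{"slide":[0,0,0.01],"rot":[-4,0,0],"grip":0},{"slide":[0,0,0],"rot":[-4,0,0],"grip":0},{"slide":[0,0,0],"rot":[-4,0,0],"grip":0}]'

```text
time: 19.65
ee_pos: [0.4751, 0.1064, 0.1101]
eef_rot: [0.7, 0.692, -0.122, 0.125]
ft_force: [0.2, -0.5, -0.2]
width: 0.0005
grip_force: 0.0
```

```bash
python3 st.py
python3 - <<'E'
from h import *
c=eyes.camera("side");save(c,"x.png")
print([(d["bbox"],d["conf"]) for d in eyes.look_for("stand",c)[:2]])
E
```

```text
19.65 [0.4751 0.1064 0.1101] yang -0.57 z [ 0.002 -0.344 -0.939] F [ 0.23 -0.51 -0.22] 0.0005092384504513256
[([228.0, 181.6, 319.4, 239.9], 0.73)]
```

Emit:
arm_command --steps '[{"slide":[0,-0.034,0],"rot":[0,0,0],"grip":0},{"slide":[0,-0.034,0],"rot":[0,0,0],"grip":0},{"slide":[0,-0.034,0],"rot":[0,0,0],"grip":0},{"slide":[0,-0.033,0],"rot":[0,0,0],"grip":0},{"slide":[0,0,-0.02],"rot":[0,0,0],"grip":0},{"slide":[0,0,-0.02],"rot":[0,0,0],"grip":0},{"slide":[0,0,-0.02],"rot":[0,0,0],"grip":0},{"slide":[0,0,-0.01],"rot":[0,0,0],"grip":0}]'

```text
time: 20.75
ee_pos: [0.4742, -0.0289, 0.0378]
eef_rot: [0.7, 0.693, -0.122, 0.123]
ft_force: [-0.2, 0.3, -0.2]
width: 0.0004
grip_force: 0.0
```

Emit:
arm_command --steps '[{"slide":[0,0,-0.003],"rot":[0,0,0],"grip":0},{"slide":[0,0,-0.003],"rot":[0,0,0],"grip":0},{"slide":[0,0,-0.003],"rot":[0,0,0],"grip":0},{"slide":[0,0,-0.002],"rot":[0,0,0],"grip":0},{"slide":[0,0,-0.001],"rot":[0,0,0],"grip":0},{"slide":[0,0,0],"rot":[0,0,0],"grip":0},{"slide":[0,0,0],"rot":[0,0,0],"grip":0},{"slide":[0,0,0],"rot":[0,0,0],"grip":0}]'

```text
time: 21.75
ee_pos: [0.4751, -0.0298, 0.0278]
eef_rot: [0.7, 0.692, -0.122, 0.124]
ft_force: [-0.1, 0.2, -0.9]
width: 0.0005
grip_force: 0.0
```

Emit:
arm_command --steps '[{"slide":[0,0,-0.001],"rot":[0,0,0],"grip":0},{"slide":[0,0,-0.001],"rot":[0,0,0],"grip":0},{"slide":[0,0,-0.001],"rot":[0,0,0],"grip":0},{"slide":[0,0,-0.001],"rot":[0,0,0],"grip":0},{"slide":[0,0,0],"rot":[0,0,0],"grip":0},{"slide":[0,0,0],"rot":[0,0,0],"grip":0},{"slide":[0,0,0],"rot":[0,0,0],"grip":0},{"slide":[0,0,0],"rot":[0,0,0],"grip":0}]'

```text
time: 22.75
ee_pos: [0.475, -0.0298, 0.0237]
eef_rot: [0.7, 0.692, -0.122, 0.124]
ft_force: [-0.0, -0.7, 0.7]
width: 0.0006
grip_force: 0.0
```

Emit:
arm_command --steps '[{"slide":[0,0,-0.001],"rot":[0,0,0],"grip":0},{"slide":[0,0,-0.001],"rot":[0,0,0],"grip":0},{"slide":[0,0,0],"rot":[0,0,0],"grip":0},{"slide":[0,0,0],"rot":[0,0,0],"grip":0},{"slide":[0,0,0],"rot":[0,0,0],"grip":0},{"slide":[0,0,0],"rot":[0,0,0],"grip":0},{"slide":[0,0,0],"rot":[0,0,0],"grip":0},{"slide":[0,0,0],"rot":[0,0,0],"grip":0}]'

```text
time: 23.75
ee_pos: [0.475, -0.0298, 0.0217]
eef_rot: [0.7, 0.692, -0.122, 0.124]
ft_force: [1.4, -0.4, -1.0]
width: 0.0003
grip_force: 0.0
```

Emit:
arm_command --steps '[{"slide":[0,0,-0.001],"rot":[0,0,0],"grip":0},{"slide":[0,0,-0.001],"rot":[0,0,0],"grip":0},{"slide":[0,0,0],"rot":[0,0,0],"grip":0},{"slide":[0,0,0],"rot":[0,0,0],"grip":0},{"slide":[0,0,0],"rot":[0,0,0],"grip":0},{"slide":[0,0,0],"rot":[0,0,0],"grip":0},{"slide":[0,0,0],"rot":[0,0,0],"grip":0},{"slide":[0,0,0],"rot":[0,0,0],"grip":0}]'

```text
time: 24.75
ee_pos: [0.475, -0.0298, 0.0197]
eef_rot: [0.7, 0.692, -0.122, 0.124]
ft_force: [0.8, -0.1, 0.3]
width: 0.0004
grip_force: 0.0
```

Emit:
arm_command --steps '[{"slide":[0,-0.003,0],"rot":[0,0,0],"grip":0},{"slide":[0,0,-0.001],"rot":[0,0,0],"grip":0},{"slide":[0,0,-0.001],"rot":[0,0,0],"grip":0},{"slide":[0,0,-0.0005],"rot":[0,0,0],"grip":0},{"slide":[0,0,0],"rot":[0,0,0],"grip":0},{"slide":[0,0,0],"rot":[0,0,0],"grip":0},{"slide":[0,0,0],"rot":[0,0,0],"grip":0},{"slide":[0,0,0],"rot":[0,0,0],"grip":0}]'

```text
time: 25.75
ee_pos: [0.475, -0.0328, 0.0172]
eef_rot: [0.7, 0.692, -0.122, 0.124]
ft_force: [-1.0, -0.6, 1.6]
width: 0.0004
grip_force: 0.0
```

Run:
```python
from h import *
c=eyes.camera("side");s=sensors.read_state();print(s["ft_force"],s["ee_pos"])
g=lambda p:((px(c,p)-[205,175])*13).round().tolist()
print("tcp",g(s["ee_pos"]),"corner",g((.475,-.0235,.022)),"plate fl",g((.457,-.006,.022)))
save(c,"s8.png",(205,175,265,220),13)
```

```text
[0.35121031 0.68471132 0.76394065] [ 0.47505308 -0.03281445  0.01720525]
tcp [373.0, 432.0] corner [362.0, 402.0] plate fl [286.0, 385.0]
```

View pics/s8.png

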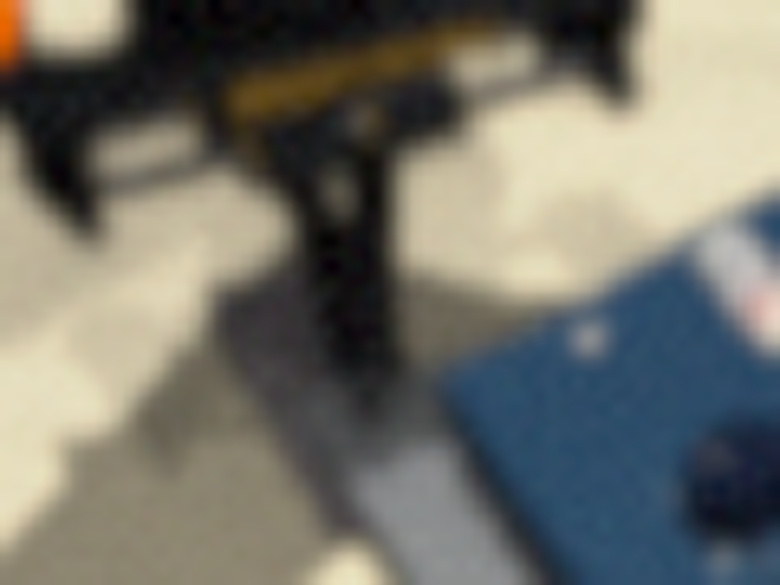

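The tip is at (375,425), over the plate corner next to the projected press point, with no contact yet. I'll keep descending.

Emit:
arm_command --steps '[{"slide":[0,0,-0.0007],"rot":[0,0,0],"grip":0},{"slide":[0,0,-0.0007],"rot":[0,0,0],"grip":0},{"slide":[0,0,0],"rot":[0,0,0],"grip":0},{"slide":[0,0,0],"rot":[0,0,0],"grip":0},{"slide":[0,0,0],"rot":[0,0,0],"grip":0},{"slide":[0,0,0],"rot":[0,0,0],"grip":0},{"slide":[0,0,0],"rot":[0,0,0],"grip":0},{"slide":[0,0,0],"rot":[0,0,0],"grip":0}]'

```text
time: 26.8
ee_pos: [0.475, -0.0328, 0.0158]
eef_rot: [0.7, 0.692, -0.122, 0.124]
ft_force: [-0.2, 0.2, -0.2]
width: 0.0005
grip_force: 0.0
```

Emit:
arm_command --steps '[{"slide":[0,0,-0.0007],"rot":[0,0,0],"grip":0},{"slide":[0,0,-0.0007],"rot":[0,0,0],"grip":0},{"slide":[0,0,-0.0006],"rot":[0,0,0],"grip":0},{"slide":[0,0,0],"rot":[0,0,0],"grip":0},{"slide":[0,0,0],"rot":[0,0,0],"grip":0},{"slide":[0,0,0],"rot":[0,0,0],"grip":0},{"slide":[0,0,0],"rot":[0,0,0],"grip":0},{"slide":[0,0,0],"rot":[0,0,0],"grip":0}]'

```text
time: 27.8
ee_pos: [0.475, -0.0328, 0.0138]
eef_rot: [0.7, 0.692, -0.122, 0.124]
ft_force: [0.8, 0.5, 0.5]
width: 0.0005
grip_force: 0.0
```

Emit:
arm_command --steps '[{"slide":[0,0,-0.0007],"rot":[0,0,0],"grip":0},{"slide":[0,0,-0.0007],"rot":[0,0,0],"grip":0},{"slide":[0,0,-0.0006],"rot":[0,0,0],"grip":0},{"slide":[0,0,0],"rot":[0,0,0],"grip":0},{"slide":[0,0,0],"rot":[0,0,0],"grip":0},{"slide":[0,0,0],"rot":[0,0,0],"grip":0},{"slide":[0,0,0],"rot":[0,0,0],"grip":0},{"slide":[0,0,0],"rot":[0,0,0],"grip":0}]'

```text
time: 28.8
ee_pos: [0.475, -0.0328, 0.0118]
eef_rot: [0.7, 0.692, -0.122, 0.124]
ft_force: [0.3, -0.1, -0.2]
width: 0.0004
grip_force: 0.0
```

Emit:
arm_command --steps '[{"slide":[0,0,-0.0007],"rot":[0,0,0],"grip":0},{"slide":[0,0,-0.0007],"rot":[0,0,0],"grip":0},{"slide":[0,0,-0.0006],"rot":[0,0,0],"grip":0},{"slide":[0,0,0],"rot":[0,0,0],"grip":0},{"slide":[0,0,0],"rot":[0,0,0],"grip":0},{"slide":[0,0,0],"rot":[0,0,0],"grip":0},{"slide":[0,0,0],"rot":[0,0,0],"grip":0},{"slide":[0,0,0],"rot":[0,0,0],"grip":0}]'

```text
time: 29.8
ee_pos: [0.475, -0.0328, 0.0098]
eef_rot: [0.7, 0.692, -0.122, 0.124]
ft_force: [0.4, -0.0, -0.6]
width: 0.0003
grip_force: 0.0
```

Emit:
arm_command --steps '[{"slide":[0,0,-0.0005],"rot":[0,0,0],"grip":0},{"slide":[0,0,-0.0005],"rot":[0,0,0],"grip":0},{"slide":[0,0,-0.0005],"rot":[0,0,0],"grip":0},{"slide":[0,0,-0.0005],"rot":[0,0,0],"grip":0},{"slide":[0,0,-0.0005],"rot":[0,0,0],"grip":0},{"slide":[0,0,0],"rot":[0,0,0],"grip":0},{"slide":[0,0,0],"rot":[0,0,0],"grip":0},{"slide":[0,0,0],"rot":[0,0,0],"grip":0}]'

```text
time: 30.8
ee_pos: [0.4751, -0.0328, 0.0073]
eef_rot: [0.7, 0.692, -0.122, 0.124]
ft_force: [0.4, 0.2, 0.4]
width: 0.0003
grip_force: 0.0
```

Run:
```python
from h import *
c=eyes.camera("side");s=sensors.read_state();print(s["ft_force"],s["ee_pos"],s["joint_torque"].round(1))
p=c["pixels"].astype(int).sum(2)
print(px(c,s["ee_pos"]),px(c,(.475,-.0235,.022)))
print("   ",list(range(226,244)))
for r in range(196,214): print(r,p[r,226:244].tolist())
```

```text
[ 0.39527263  0.92058908 -0.3202966 ] [ 0.47504317 -0.03282725  0.00729407] [ -0.  -47.   -7.5 -28.7   1.2   1.2   0. ]
[233.8229313  210.16679799] [232.80934669 205.91578136]
    [226, 227, 228, 229, 230, 231, 232, 233, 234, 235, 236, 237, 238, 239, 240, 241, 242, 243]
196 [195, 146, 96, 44, 26, 46, 54, 55, 109, 208, 315, 356, 362, 403, 460, 487, 502, 521]
197 [165, 142, 103, 66, 23, 37, 56, 61, 91, 173, 266, 301, 298, 330, 373, 404, 410, 423]
198 [160, 140, 121, 78, 10, 44, 69, 51, 94, 177, 258, 296, 289, 295, 320, 337, 346, 339]
199 [161, 150, 132, 96, 69, 52, 69, 64, 105, 176, 264, 287, 285, 298, 297, 305, 307, 304]
200 [159, 150, 133, 107, 81, 30, 52, 62, 80, 183, 261, 292, 296, 283, 287, 293, 282, 281]
201 [155, 155, 144, 123, 64, 44, 69, 65, 96, 168, 262, 283, 292, 279, 271, 276, 261, 254]
202 [174, 158, 158, 140, 84, 53, 55, 68, 82, 143, 225, 261, 271, 256, 249, 257, 238, 240]
203 [182, 167, 160, 131, 96, 56, 59, 57, 73, 110, 181, 228, 238, 235, 230, 239, 228, 218]
204 [195, 171, 184, 160, 127, 76, 71, 63, 72, 100, 159, 209, 208, 211, 218, 221, 217, 228]
205 [189, 186, 194, 195, 173, 131, 73, 64, 107, 132, 167, 208, 197, 198, 200, 214, 223, 227]
206 [204, 200, 213, 221, 214, 162, 112, 109, 135, 166, 196, 219, 224, 178, 180, 208, 223, 227]
207 [230, 201, 220, 228, 231, 205, 172, 166, 187, 196, 209, 233, 216, 167, 162, 183, 213, 219]
208 [261, 214, 210, 225, 228, 218, 214, 216, 219, 243, 257, 269, 259, 216, 179, 167, 193, 225]
209 [292, 250, 217, 211, 221, 238, 251, 265, 270, 292, 320, 333, 326, 308, 221, 154, 184, 204]
210 [329, 270, 230, 207, 211, 245, 293, 323, 346, 357, 380, 397, 394, 361, 258, 167, 155, 191]
211 [349, 301, 243, 218, 213, 253, 326, 379, 396, 402, 410, 411, 416, 373, 299, 190, 145, 167]
212 [360, 325, 281, 234, 215, 254, 334, 397, 413, 413, 412, 415, 417, 398, 336, 242, 167, 146]
213 [386, 360, 323, 264, 222, 244, 312, 387, 420, 412, 412, 422, 413, 403, 371, 297, 214, 154]
```

Emit:
arm_command --steps '[{"slide":[0,0,-0.0005],"rot":[0,0,0],"grip":0},{"slide":[0,0,-0.0005],"rot":[0,0,0],"grip":0},{"slide":[0,0,-0.0005],"rot":[0,0,0],"grip":0},{"slide":[0,0,-0.0005],"rot":[0,0,0],"grip":0},{"slide":[0,0,-0.0005],"rot":[0,0,0],"grip":0},{"slide":[0,0,0],"rot":[0,0,0],"grip":0},{"slide":[0,0,0],"rot":[0,0,0],"grip":0},{"slide":[0,0,0],"rot":[0,0,0],"grip":0}]'

```text
time: 31.85
ee_pos: [0.475, -0.0328, 0.0048]
eef_rot: [0.7, 0.692, -0.122, 0.124]
ft_force: [-0.6, -0.5, -0.3]
width: 0.0007
grip_force: 0.0
```

Emit:
arm_command --steps '[{"slide":[0,0,-0.0005],"rot":[0,0,0],"grip":0},{"slide":[0,0,-0.0005],"rot":[0,0,0],"grip":0},{"slide":[0,0,-0.0005],"rot":[0,0,0],"grip":0},{"slide":[0,0,-0.0005],"rot":[0,0,0],"grip":0},{"slide":[0,0,-0.0005],"rot":[0,0,0],"grip":0},{"slide":[0,0,0],"rot":[0,0,0],"grip":0},{"slide":[0,0,0],"rot":[0,0,0],"grip":0},{"slide":[0,0,0],"rot":[0,0,0],"grip":0}]'

```text
time: 32.85
ee_pos: [0.4752, -0.0328, 0.0033]
eef_rot: [0.7, 0.692, -0.122, 0.124]
ft_force: [-5.2, 0.5, 14.8]
width: 0.0006
grip_force: 7.4
```

The press reached 14.8 N with the TCP stopped and held for over 0.3 s, so I'm releasing.

Emit:
arm_command --steps '[{"slide":[0,0,0.003],"rot":[0,0,0],"grip":0},{"slide":[0,0,0.01],"rot":[0,0,0],"grip":0},{"slide":[0,0,0.03],"rot":[0,0,0],"grip":0},{"slide":[0,0,0.04],"rot":[0,0,0],"grip":0},{"slide":[0,0.03,0.04],"rot":[0,0,0],"grip":0},{"slide":[0,0.04,0.03],"rot":[0,0,0],"grip":0},{"slide":[0,0.05,0],"rot":[0,0,0],"grip":0},{"slide":[0,0.05,0],"rot":[0,0,0],"grip":0}]'

```text
time: 33.85
ee_pos: [0.4752, 0.1384, 0.1563]
eef_rot: [0.701, 0.692, -0.121, 0.124]
ft_force: [1.0, 0.6, 0.5]
width: 0.0003
grip_force: 0.0
```

```bash
python3 st.py
python3 - <<'E'
from h import *
c=eyes.camera("top");g=c["pixels"].astype(int)
# bolt position: dark centroid near the expected pixel
for P in((.475,-.0235,.022),(.478,-.1995,.022),(.7293,-.0184,.022)):
    u=px(c,P);x,y=np.round(u).astype(int);w=g[y-3:y+4,x-3:x+4].sum(2);m=np.clip(np.median(w)-w-25,0,None)
    Y,X=np.mgrid[y-3:y+4,x-3:x+4];print(P,ray(c,((X*m).sum()/m.sum(),(Y*m).sum()/m.sum()),.022).round(4))
for y in(.045,.03,.018,.008):
    print(y,[int(g[tuple(np.round(px(c,(x,y,.007))[::-1]).astype(int))].sum()) for x in np.arange(.435,.515,.0025)])
x=.475;print([(round(float(y),3),int(g[tuple(np.round(px(c,(x,y,.012))[::-1]).astype(int))].sum())) for y in np.arange(.09,0,-.003)])
E
```

```text
33.85 [0.4752 0.1384 0.1563] yang -0.69 z [ 0.001 -0.342 -0.94 ] F [1.04 0.57 0.46] 0.000265962128770365
(0.475, -0.0235, 0.022) [ 0.4745 -0.0235  0.022 ]
(0.478, -0.1995, 0.022) [ 0.4777 -0.1995  0.022 ]
(0.7293, -0.0184, 0.022) [ 0.7286 -0.0186  0.022 ]
0.045 [309, 299, 306, 306, 290, 345, 440, 199, 300, 300, 275, 293, 268, 273, 273, 280, 285, 280, 274, 274, 287, 275, 276, 284, 284, 295, 415, 488, 469, 469, 473, 472, 481]
0.03 [425, 449, 492, 483, 483, 485, 465, 263, 292, 292, 294, 296, 298, 299, 299, 304, 306, 299, 293, 293, 304, 295, 294, 278, 278, 286, 406, 495, 474, 474, 473, 477, 483]
0.018 [465, 471, 475, 477, 483, 483, 460, 222, 292, 295, 295, 292, 301, 303, 305, 305, 295, 298, 289, 296, 296, 297, 289, 282, 319, 319, 435, 494, 472, 477, 477, 479, 476]
0.008 [478, 474, 471, 464, 476, 476, 455, 250, 285, 292, 292, 302, 293, 309, 296, 296, 299, 288, 293, 301, 301, 295, 288, 280, 310, 310, 444, 491, 481, 476, 476, 485, 488]
[(0.09, 297), (0.087, 299), (0.084, 286), (0.081, 286), (0.078, 332), (0.075, 382), (0.072, 459), (0.069, 479), (0.066, 418), (0.063, 316), (0.06, 306), (0.057, 301), (0.054, 298), (0.051, 265), (0.048, 235), (0.045, 285), (0.042, 295), (0.039, 242), (0.036, 285), (0.033, 297), (0.03, 306), (0.027, 215), (0.024, 267), (0.021, 302), (0.018, 295), (0.015, 226), (0.012, 265), (0.009, 299), (0.006, 299), (0.003, 212)]
```

```bash
python3 -c "
from bench import order
print(order.close_job())"
```

```text
the job is handed in; nothing more can be done
None
```

The job is handed in and its verdict was not shown: the grey wedge is snug under the front left foot (foot centre about 28 mm ahead of the wedge's middle), the corner took a press of about 15 N, the stand moved less than 1 mm, and the arm is clear.

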